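# Charge the vibratory polisher and hold its run pad

## Robot

A 6-joint arm with a two-finger parallel gripper is mounted at the origin on the work surface. World frame = base frame: x ahead of the robot, y to its left, z up, the work surface at z = 0. Lengths are in m, angles in rad, forces in N, time in s.
With the tool pointing down it reaches from about 0.375 to 0.9 m from the base axis. Payload 3.1 kg.
Tool frame: the origin (TCP) lies between the finger pads; the fingertips stand 8 mm ahead of it and the grasp point (between the pads) lies 11 mm behind it; z points along the fingers, y is the line along which they close (so a half turn about z gives the same grasp; the last joint's range is limited). The gripper opens to 85 mm and grips with 20 to 120 N. Pads are 22 mm wide; open, the fingers measure 114 mm over their backs; the gripper's body (76 mm by 85 mm) begins 54 mm behind the grasp point. The pads swing forward as they close: fully open they stand 13 mm farther back than shut.
Start: joints at [1.121, 0.527, 1.433, -0, 1.181, -0.178], TCP at [0.168, 0.602, 0.239] pointing down, gripper open.
Joint ranges: [-3.08, 3.08], [-0.75, 2.2], [0.22, 2.44], [-1.43, 4.57], [0, 2.65], [-2.85, 2.85]. Speed limits (rad/s): [2.79, 2.79, 3.14, 3.14, 3.14, 3.14].

## Interface

Orientations are given as a unit quaternion [x, y, z, w].
In Python, from cell import r, viewer gives the robot as it stands.
- The arm moves only by the tool apply_moves, never from a script. Its argument "plan" is one flat list of numbers, 7 for each row, row after row: the turn, a rotation vector about the tool's x, y, z in rad, then the shift along the tool's x, y, z in cm, then the finger opening in cm, from 0 to 8.54. A call has 1 to 10 rows; each row shifts and turns the commanded pose from where the row before left it, along the tool's axes as they then stand; what a row does not reach is not made up. A row lasts 1/10 s, in which the tool goes at most 50 mm and 8.59 degrees, less where a joint would pass 70% of its speed; a pose out of reach is approached as far as the arm can. A call is refused whole if a number of a shift passes 5 or a number of a turn 0.15, either way. A call with a gripper value outside its range is refused whole. The fingers move at their own pace and stop on an object; the grip force is fixed at half the most. Time passes only in rows, so rows that do not move let the fingers close. It gives the time, the measured TCP pose, the force, the opening and the grip force at its end, in the units of the state.
- r.get_state(): the state, without advancing time (a new reading comes with each control period).
- viewer.grab_frame(name): name is "scene" or "side" or "wrist"; returns a dict with "image" (400x640x3 uint8, red, green, blue), "z_map" (400x640 float32, m along the optical axis (not along the pixel's ray), 0 where there is no reading), "mtx" (3x3 intrinsics, pixels), "R" (3x3) and "t" (3): a world point X has camera coordinates R X + t. Camera axes: x right, y down, z forward; pixel columns grow to the right and rows downward; lengths in m; the calibration is good to about 2 mm. A picture is of the moment at which its call begins.
- r.job_done(): hands the job in; it is judged then, once.
The state is a dict: "time": time; "joints": joint angles; "joint_velocities": joint speeds; "tau": joint torques, N m; "position": TCP position; "tool_rot": TCP orientation; "ft_force": force on the tool from outside, world axes, zero at the start; "ft_torque": the same for the moment, N m; "gripper_width": opening from 0.0 (shut) to 1.0 (fully open); "grasp_force": force on a finger pad.
Only numpy, scipy, OpenCV 4.12 (cv2) and the standard library are available. Lean on these libraries where they do the work, as an engineer would, in place of code of your own. Each camera call takes 0.05 s, during which the arm holds its last target. There are 200 camera calls.

## Task

Using the scoop, scoop all three steel balls out of the blue tray, tip them into the orange bowl of the polisher and stand the scoop back upright in the tray; do not handle the balls with the fingers. Then press the yellow spring-loaded run pad straight down with the gripper's fingers, half way (12 mm), until its top is level with the green band on the post beside it, and finish while still holding it there; never press it right down, since that trips the emergency stop. Leave the other things on the bench where they are.

Things in the scene. Friction and masses are not known exactly. Their poses are not given: they have to be found in the camera images.
- tray: Fixed blue tray. Origin on the bench under it; +x runs along it to its upright far end. Inside: flat floor 4 mm above the origin, x = -100 to +110 mm, 90 mm wide (y = -45 to +45). Side walls and the +x end wall upright, 4 mm thick, tops 34 mm above the bench. The scoop starts at the +x end, its mouth towards the balls at the -x end.
- tray_slope (a point): Foot of the tray's sloped -x end: on the floor, middle of the width, tray x = -100 mm. From here a steep slope (60 degrees) rises outward to the wall tops at x = -117 mm; balls pushed against it by the scoop ride up and roll back into the scoop once its lip is hard up here; then turn the mouth up before lifting.
- scoop: Loose aluminium scoop, about 150 g. Origin at the underside of the pan, below the handle's axis; z up along the handle; the mouth faces -x. Pan floor 2 mm thick, x = -65 mm (lip) to +9 mm, 80 mm wide outside, 76 inside; side walls 18 mm high from x = -51 mm back (26 mm high over the rear), rear wall 30 mm high. It stands by itself on a flat floor.
- scoop_grip (a point): Where to grip the scoop: on the axis of its upright wooden handle, 85 mm above its origin. The handle is 18 mm (scoop x) by 24 mm (scoop y), its top 110 mm above the origin; grip it across y with about 60 N.
- scoop_lip (a point): Middle of the scoop's lip (front edge), at its underside. The mouth turned up about 15 degrees keeps the balls in the scoop; turned 20 degrees or more down it lets them roll out.
- ball1_center (a point): Centre of a steel ball, 20 mm across, 33 g, rolls freely
- ball2_center (a point): Centre of a steel ball, 20 mm across, 33 g, rolls freely
- ball3_center (a point): Centre of a steel ball, 20 mm across, 33 g, rolls freely
- bowl_floor (a point): Centre of the inner floor of the polisher's orange bowl, 50 mm above the bench. The polisher is fixed; its bowl is round, inside 62 mm in radius at the floor and 81 mm at the rim.
- bowl_rim (a point): Centre of the bowl's mouth, 120 mm above the bench; outer radius of the rim 85 mm.
- pad_top (a point): Centre of the top of the yellow run pad, a disc 52 mm across, 12 mm thick, on a fixed grey housing 75 x 75 mm and 45 mm high; 85 mm above the bench when released, and it moves straight down with the pad.
- run_pad (a joint): Travel of the run pad: 0 released, grows as it is pressed down, 0.024 m = right down (emergency stop, from 0.022). 0.012 m = half way, middle of the green band. It springs back when let go; it takes about 3 N to start and 6 N at half way, 9 N right down.
- green_mid (a point): Middle of the green band (8 mm high, 73 mm above the bench) on the fixed gauge post, 12 mm thick and 88 mm high, 44 mm from the pad's axis
- spray_can: Bystander: spray can, upright, 66 mm across, 190 mm tall; origin at the centre of its foot
- paint_can: Bystander: paint tin, upright, 106 mm across, 120 mm tall; origin at the centre of its foot
- jar: Bystander: clear jar with a yellow lid, 80 mm across, 110 mm tall; origin at the centre of its foot
- wrench: Bystander: steel wrench lying flat, along its x axis
- screwdriver: Bystander: screwdriver lying flat, along its x axis
- hammer: Bystander: hammer lying flat, along its x axis
- stock_box: Bystander: cardboard box 90 x 70 x 50 mm; origin under its centre
Things that resemble listed ones, but are neither listed nor needed, are in the scene too. Leave any purple or turquoise look-alike of the part that bears bowl_floor alone.

How it is judged:
On the way, in this order (a step that is already met when the one before it is completed fails the run):
1. a ball lies in the scoop, lifted at least 50 mm off the bench (((height (world z) of scoop above 0.05 m and x of ball1_center in the frame of scoop between -0.068 and 0.01 m and y of ball1_center in the frame of scoop between -0.042 and 0.042 m and z of ball1_center in the frame of scoop between 0 and 0.045 m) or (height (world z) of scoop above 0.05 m and x of ball2_center in the frame of scoop between -0.068 and 0.01 m and y of ball2_center in the frame of scoop between -0.042 and 0.042 m and z of ball2_center in the frame of scoop between 0 and 0.045 m) or (height (world z) of scoop above 0.05 m and x of ball3_center in the frame of scoop between -0.068 and 0.01 m and y of ball3_center in the frame of scoop between -0.042 and 0.042 m and z of ball3_center in the frame of scoop between 0 and 0.045 m))), for 0.2 s.
2. all three balls lie in the polisher's bowl (horizontal distance between each of ball1_center, ball2_center, ball3_center and bowl_floor below 0.078 m and z of ball1_center in the frame of bowl_floor between 0 and 0.045 m and z of ball2_center in the frame of bowl_floor between 0 and 0.045 m and z of ball3_center in the frame of bowl_floor between 0 and 0.045 m), for 0.2 s.
3. the scoop stands upright in the tray, let go (z of scoop in the frame of tray below 0.01 m and angle between scoop's own z axis and vertical below 0.15 rad and x of scoop in the frame of tray between -0.1 and 0.12 m and y of scoop in the frame of tray between -0.045 and 0.045 m and contact force between scoop and the fingers below 0.1 N and linear speed of scoop below 0.03 m/s), for 0.2 s.
At the end, for the whole second after the job is handed in: All three balls are in the bowl, the scoop stands on the tray's floor, within 0.15 rad of upright and not touched by the fingers, and the fingers hold the run pad still at 8 to 16 mm of travel (the green band), pushing on it with more than 2 N (all of step 2 and all of step 3 and value of joint run_pad between 0.008 and 0.016 m and contact force between the fingers and run_pad_c0 above 2 N and velocity of joint run_pad between -0.01 and 0.01 m/s); the arm keeps its last pose, push and grip.
It fails at once if the run pad is pressed 22 mm or more (emergency stop) (value of joint run_pad above 0.022 m).
It fails at once if a ball is handled with the fingers (over 1 N) (contact force between the fingers and ball1 above 1 N or contact force between the fingers and ball2 above 1 N or contact force between the fingers and ball3 above 1 N).
It fails at once if a bystander is moved more than 40 mm (distance of any of spray_can, paint_can, jar, wrench, screwdriver, hammer, stock_box from where it was at the start of the episode above 0.04 m).
It also fails if it takes over 72 s, if anything falls off the work surface, if the arm or the gripper's body presses on something with over 40 N, if the wrist force passes 120 N, or if a joint passes its speed limit or range.

## Working session

There is one attempt and no reset: what is moved stays moved. The work goes in short steps, Python scripts to look and compute and a tool call to move; the robot and the scene stay as the last step left them, time stands still between calls to the robot, and variables do not carry over. Pictures are saved under pics/ and viewed, at most 10 in all, crops included, and the job is handed in when it is done.

Besides the shell and the picture viewer there is one more tool, called as a command line: name --argument value ..., lists and objects as JSON in quotes. apply_moves: Moves the arm, as the interface text tells. Its arguments: {"type":"object","properties":{"plan":{"type":"array"}},"required":["plan"]}

```bash
mkdir -p pics; ls; python3 - <<'E'
from cell import r, viewer
import cv2, numpy as np, pickle
s=r.get_state(); print({k:np.round(v,3).tolist() for k,v in s.items()})
fr={}
for n in ("scene","side","wrist"):
    f=viewer.grab_frame(n); fr[n]=f
    cv2.imwrite(f"pics/{n}0.png",f["image"][:,:,::-1])
    print(n,np.round(f["mtx"],1).tolist(),np.round(-f["R"].T@f["t"],3))
pickle.dump(fr,open("f0.pkl","wb"))
E
```

```text
pics
{'time': 0.0, 'joints': [1.121, 0.528, 1.434, -0.0, 1.181, -0.178], 'joint_velocities': [-0.0, 0.001, 0.002, 0.001, 0.001, 0.001], 'tau': [-0.001, -44.235, -17.802, -0.0, 0.009, 0.0], 'position': [0.167, 0.601, 0.238], 'tool_rot': [0.135, 0.991, -0.001, -0.0], 'ft_force': [-0.373, 0.515, -0.447], 'ft_torque': [-0.001, -0.04, 0.015], 'grasp_force': 0.0, 'gripper_width': 1.003}
scene [[370.7, 0.0, 315.5], [0.0, 370.7, 199.8], [0.0, 0.0, 1.0]] [1.013 0.244 0.942]
side [[441.4, 0.0, 326.0], [0.0, 441.4, 205.2], [0.0, 0.0, 1.0]] [ 0.262 -0.674  1.02 ]
wrist [[286.4, 0.0, 325.8], [0.0, 286.4, 201.6], [0.0, 0.0, 1.0]] [0.098 0.622 0.372]
```

View pics/scene0.png

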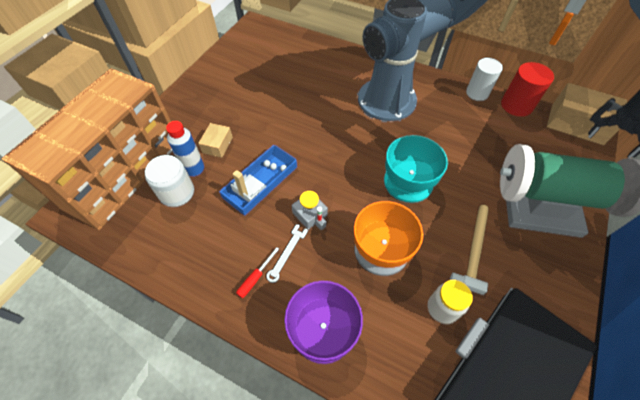

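View pics/side0.png

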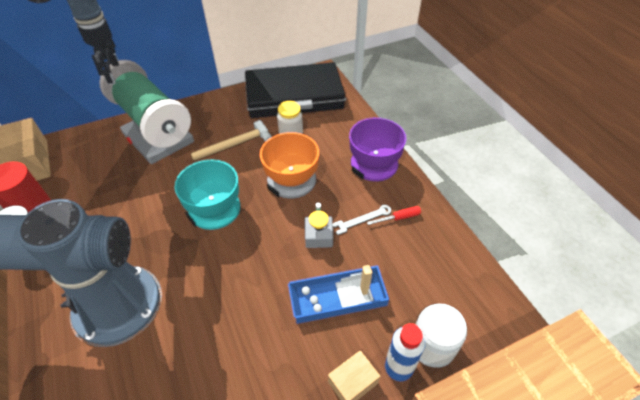

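The scene view shows the blue tray around (260,180) with the scoop handle at (240,185) and the balls near (268,165), the orange bowl at (388,235) and the yellow pad at (310,200). The side view shows the tray at (338,293), balls near (312,298), handle at (367,280), bowl at (290,160) and pad at (318,220).

```bash
cat > h.py <<'E'
import numpy as np, cv2
def cloud(f):
    z=f["z_map"].astype(float); v,u=np.mgrid[:400,:640]; K=f["mtx"]
    P=np.stack([(u-K[0,2])/K[0,0]*z,(v-K[1,2])/K[1,1]*z,z],-1)
    return (P-f["t"])@f["R"]
def ray(f,u,v,zp):
    d=f["R"].T@np.linalg.solve(f["mtx"],[u,v,1.]); c=-f["R"].T@f["t"]
    return c+d*(zp-c[2])/d[2]
def hsv(f): return cv2.cvtColor(f["image"],cv2.COLOR_RGB2HSV).astype(int)
E
python3 - <<'E'
import pickle; from h import *
fr=pickle.load(open("f0.pkl","rb"))
box={"scene":dict(t=(215,300,140,215),p=(290,330,185,215),b=(345,430,195,275)),"side":dict(t=(280,395,260,325),p=(300,340,205,250),b=(255,325,130,200))}
for n in box:
    f=fr[n];C=cloud(f);H=hsv(f); h,s,v=H[...,0],H[...,1],H[...,2]
    def win(m,k):
        a=np.zeros((400,640),bool);u0,u1,v0,v1=box[n][k];a[v0:v1,u0:u1]=1;return m&a&(f["z_map"]>0)
    Z=C[...,2]
    blue=win((h>100)&(h<125)&(s>140),"t")
    top=blue&(Z>.029)&(Z<.039)
    r=cv2.minAreaRect((C[top][:,:2]*1000).astype(np.float32)); print(n,"tray top",top.sum(),r, cv2.boxPoints(r).round(0).tolist())
    hd=win((Z>.085)&(Z<.135),"t"); print(" handle",hd.sum(),C[hd].mean(0).round(4)*1, cv2.minAreaRect((C[hd][:,:2]*1000).astype(np.float32)), Z[hd].max())
    w=win((s<70)&(v>130)&(Z<.06),"t").astype(np.uint8)
    nn,L,st,ce=cv2.connectedComponentsWithStats(w)
    for i in range(1,nn):
        if st[i,4]>8: print(" white",st[i],ce[i].round(1),C[L==i].mean(0).round(4),C[L==i][:,2].max().round(3),"ray z14",ray(f,*ce[i],.014).round(4))
    ye=win((h>20)&(h<35)&(s>120)&(v>120),"p"); p=C[ye];p=p[p[:,2]>.08]; print(" pad",len(p),np.median(p,0).round(4),cv2.minEnclosingCircle((p[:,:2]*1000).astype(np.float32)))
    print(" post",[ (C[m].mean(0).round(4),m.sum()) for m in [win((h>40)&(h<85)&(s>100),"p")]])
    hs=win((Z>.04)&(Z<.048),"p"); print(" housing",cv2.minAreaRect((C[hs][:,:2]*1000).astype(np.float32)))
    o=win((h<20)&(s>120),"b")&(Z>.114)&(Z<.126); print(" rim",o.sum(),cv2.minEnclosingCircle((C[o][:,:2]*1000).astype(np.float32)))
    # everything tall along path
    for nm,mk in dict(red=(h<8)&(s>150)|(h>172)&(s>150)).items():
        m=mk&(Z>.1)&(Z<.25)&(C[...,0]>.2)&(C[...,0]<.9); print(nm,C[m].mean(0).round(3) if m.any() else 0)
f=fr["scene"]
cv2.imwrite("pics/a.png",np.hstack([cv2.resize(fr["scene"]["image"][130:220,205:325,::-1],(400,300),interpolation=2),cv2.resize(fr["side"]["image"][255:330,285:395,::-1],(400,300),interpolation=2)]))
E
```

```text
scene tray top 334 ((512.0957641601562, -213.20066833496094), (100.27799987792969, 232.6802215576172), 77.21427154541016) [[388.0, -236.0], [614.0, -288.0], [637.0, -190.0], [410.0, -139.0]]
 handle 100 [ 0.5811 -0.2269  0.1058] ((579.0364990234375, -229.2265625), (24.834688186645508, 18.892881393432617), 78.55181121826172) 0.11701460079636174
 white [264 160  12  10  66] [269.7 164.4] [ 0.4531 -0.2133  0.0191] 0.026 ray z14 [ 0.45   -0.2158  0.014 ]
 white [281 165   6   6  26] [283.  167.2] [ 0.4443 -0.1702  0.0203] 0.028 ray z14 [ 0.4404 -0.173   0.014 ]
 white [242 175  24  27 354] [252. 187.] [ 0.546  -0.2208  0.0113] 0.057 ray z14 [ 0.5477 -0.2193  0.014 ]
 white [231 182   9  13  60] [234.8 187.7] [ 0.5782 -0.2585  0.0243] 0.056 ray z14 [ 0.5733 -0.2641  0.014 ]
 white [293 201   7  13  57] [296.9 206.3] [ 0.5614 -0.0553  0.0454] 0.048 ray z14 [ 0.5456 -0.0658  0.014 ]
 pad 250 [ 0.546  -0.0243  0.0855] ((545.0811767578125, -25.769973754882812), 26.092147827148438)
 post [(array([nan, nan, nan]), np.int64(0))]
 housing ((546.2971801757812, -23.179039001464844), (49.80788421630
[... 1087 characters left out ...]
25  0.0159] 0.025 ray z14 [ 0.4427 -0.1716  0.014 ]
 white [386 289   4  11  11] [387.6 294. ] [ 6.309e-01 -2.629e-01  1.000e-04] 0.002 ray z14 [ 0.6259 -0.2686  0.014 ]
 white [310 296  11  16 104] [315.2 303.2] [ 0.4495 -0.217   0.0181] 0.027 ray z14 [ 0.4503 -0.2153  0.014 ]
 pad 139 [ 0.5479 -0.0377  0.0839] ((542.789306640625, -28.121612548828125), 26.13648223876953)
 post [(array([nan, nan, nan]), np.int64(0))]
 housing ((542.9927978515625, -28.157825469970703), (75.67194366455078, 72.45927429199219), 67.15142822265625)
 rim 292 ((554.2072143554688, 202.10504150390625), 87.10218048095703)
red [ 0.559 -0.436  0.189]<stdin>:18: RuntimeWarning: Mean of empty slice.
  ret = um.true_divide(
```

View pics/a.png

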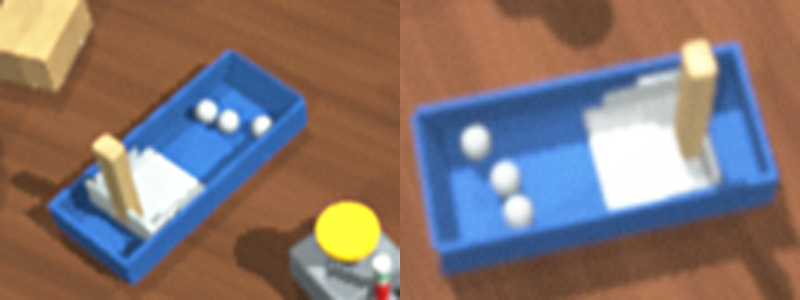

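The crop shows the scoop at the far end, its mouth towards three balls near the slope end. In the right panel the balls are at (475,140), (505,177) and (518,210), all clear of the scoop. Next I move above the handle.

apply_moves --plan '[0,0,0,-3.08,-3.46,0,8.5,0,0,0,-3.08,-3.46,0,8.5,0,0,0,-3.08,-3.46,0,8.5,0,0,0,-3.08,-3.46,0,8.5,0,0,0,-3.08,-3.46,0,8.5,0,0,0,-3.08,-3.46,0,8.5,0,0,0,-3.08,-3.46,0,8.5,0,0,0,-3.08,-3.46,0,8.5,0,0,0,-3.08,-3.46,0,8.5,0,0,0,-3.08,-3.46,0,8.5]'

```text
time: 1.15
position: [0.372, 0.1844, 0.2394]
tool_rot: [0.135, 0.991, 0.0, 0.0]
ft_force: [0.3, -0.4, 1.0]
gripper_width: 0.992
grasp_force: 0.0
```

apply_moves --plan '[0,0,0,-3.08,-3.46,0,8.5,0,0,0,-3.08,-3.46,0,8.5,0,0,0,-3.08,-3.46,0,8.5,0,0,0,-3.08,-3.46,0,8.5,0,0,0,-3.08,-3.46,0,8.5,0,0,0,-3.08,-3.46,0,8.5,0,0,0,-3.08,-3.46,0,8.5,0,0,0,-3.08,-3.46,0,8.5,0,0,-0.045,-3.08,-3.46,0,8.5,0,0,0,0,0,0,8.5]'

```text
time: 2.15
position: [0.558, -0.1946, 0.2392]
tool_rot: [0.115, 0.993, -0.002, 0.002]
ft_force: [-0.7, -0.3, 0.1]
gripper_width: 0.999
grasp_force: 0.0
```

```bash
cat >> h.py <<'E'
from scipy.spatial.transform import Rotation as Ro
A=np.deg2rad(-12.9); O=np.array([.5132,-.2160,0])
Rt=Ro.from_euler("z",A).as_matrix()
def tray(P): return (np.asarray(P)-O)@Rt
R0=Rt@np.diag([-1.,1,-1])      # tool down, y = tray y
def go(s,pos,R):               # shift in present tool axes (cm), turn rotvec in tool axes
    Rc=Ro.from_quat(s["tool_rot"]); 
    print("t",round(s["time"],2),"pos",np.round(s["position"],4),"F",np.round(s["ft_force"],1),"w",round(s["gripper_width"],3),"gf",round(s["grasp_force"],1))
    print("shift cm",np.round(Rc.inv().apply(np.asarray(pos)-s["position"])*100,2),"turn",np.round((Rc.inv()*Ro.from_matrix(R)).as_rotvec(),3))
E
python3 - <<'E'
from cell import r,viewer; from h import *
s=r.get_state(); go(s,[.577,-.231,.078],R0)
f=viewer.grab_frame("wrist"); cv2.imwrite("pics/w1.png",f["image"][:,:,::-1])
C=cloud(f);Z=C[...,2];T=tray(C)
hd=(Z>.108)&(Z<.122)&(abs(T[...,0]-.066)<.04)&(abs(T[...,1])<.04)
print(hd.sum(),C[hd].mean(0).round(4),cv2.minAreaRect((C[hd][:,:2]*1000).astype(np.float32)))
H=hsv(f);b=(H[...,0]>100)&(H[...,0]<125)&(H[...,1]>140)&(Z>.03)&(Z<.038)
print(cv2.minAreaRect((C[b][:,:2]*1000).astype(np.float32)))
fl=(H[...,1]<60)&(abs(Z-.006)<.004)&(abs(T[...,1])<.045)&(abs(T[...,0])<.1)
print("pan",cv2.minAreaRect((C[fl][:,:2]*1000).astype(np.float32)))
E
```

```text
t 2.15 pos [ 0.558  -0.1946  0.2392] F [-0.7 -0.3  0.1] w 0.999 gf 0.0
shift cm [-2.6  -3.06 16.14] turn [-0.003  0.005 -0.006]
424 [ 0.5776 -0.2308  0.1123] ((577.9981689453125, -231.11915588378906), (23.663326263427734, 17.371522903442383), 75.23973846435547)
((496.77093505859375, -292.3183288574219), (253.8668212890625, 239.13035583496094), 77.65521240234375)
pan ((526.3468627929688, -221.36875915527344), (85.10828399658203, 166.54312133789062), 77.05340576171875)
```

View pics/w1.png

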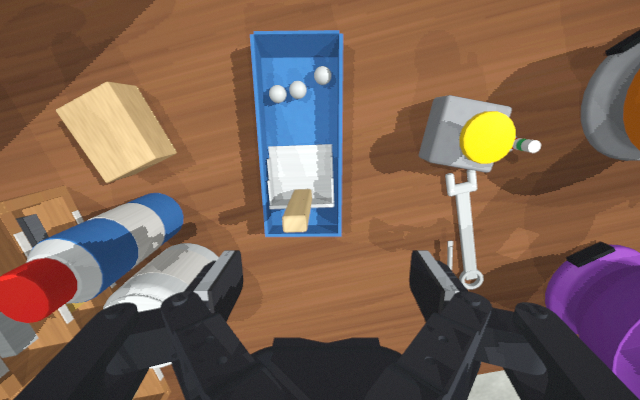

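The wrist view shows the handle top at (296,225), square to the gripper, and the balls at (278,94), (298,90) and (322,75). The handle position is confirmed, so I go down and grip.

apply_moves --plan '[0,0,0,-2.68,-3.06,0,8.5,0,0,-0.006,0,0,3.5,8.5,0,0,0,0,0,3.5,8.5,0,0,0,0,0,3.0,8.5,0,0,0,0,0,3.0,8.5,0,0,0,0,0,2.0,8.5,0,0,0,0,0,1.1,8.5,0,0,0,0,0,0,8.5]'

```text
time: 3.0
position: [0.5729, -0.2225, 0.0768]
tool_rot: [0.11, 0.994, 0.001, -0.002]
ft_force: [0.7, 0.1, -0.4]
gripper_width: 0.996
grasp_force: 0.0
```

```bash
python3 - <<'E'
from cell import r; from h import *
go(r.get_state(),[.5778,-.231,.078],R0)
E
```

```text
t 3.0 pos [ 0.5729 -0.2225  0.0768] F [ 0.7  0.1 -0.4] w 0.996 gf 0.0
shift cm [-0.66 -0.72 -0.12] turn [ 0.001 -0.004  0.005]
```

apply_moves --plan '[0,0,0.004,-0.65,-0.72,-0.1,8.5,0,0,0,0,0,0,8.5,0,0,0,0,0,0,1.5,0,0,0,0,0,0,1.5,0,0,0,0,0,0,1.5,0,0,0,0,0,0,1.5,0,0,0,0,0,0,1.5,0,0,0,0,0,0,1.5,0,0,0,0,0,0,1.5]'

```text
time: 3.9
position: [0.579, -0.2326, 0.0795]
tool_rot: [0.112, 0.994, -0.0, -0.0]
ft_force: [-0.9, 0.5, 2.5]
gripper_width: 0.273
grasp_force: 59.7
```

```bash
python3 - <<'E'
from cell import r; from h import *
s=r.get_state(); print(tray(s["position"]))
go(s,O+Rt@[-.035,0,.0775],R0)
E
```

```text
[ 0.06779917 -0.00148225  0.07953359]
t 3.9 pos [ 0.579  -0.2326  0.0795] F [-0.9  0.5  2.5] w 0.273 gf 59.7
shift cm [10.28  0.15  0.2 ] turn [-0. -0.  0.]
```

apply_moves --plan '[0,0,0,0.5,0.05,0.1,1.5,0,0,0,1,0.05,0,1.5,0,0,0,1.2,0.05,0,1.5,0,0,0,1.2,0,0,1.5,0,0,0,1.2,0,0,1.5,0,0,0,1.2,0,0,1.5,0,0,0,1.0,0,0,1.5,0,0,0,0.8,0,0,1.5,0,0,0,0.8,0,0,1.5,0,0,0,0.5,0,0,1.5]'

```text
time: 4.9
position: [0.4904, -0.2119, 0.0799]
tool_rot: [0.113, 0.994, -0.002, 0.004]
ft_force: [7.5, -0.1, 7.9]
gripper_width: 0.271
grasp_force: 60.5
```

```bash
python3 - <<'E'
from cell import r,viewer; from h import *
s=r.get_state(); print(tray(s["position"]))
go(s,O+Rt@[-.035,0,.0785],R0)
a=[viewer.grab_frame(n)["image"][...,::-1] for n in ("scene","side")]
cv2.imwrite("pics/b.png",np.hstack([cv2.resize(a[0][120:220,205:325],(400,333)),cv2.resize(a[1][250:330,285:395],(400,333))]))
E
```

```text
[-0.02316931 -0.00112759  0.07990341]
t 4.9 pos [ 0.4904 -0.2119  0.0799] F [ 7.5 -0.1  7.9] w 0.271 gf 60.5
shift cm [1.18 0.11 0.13] turn [-0.003  0.009 -0.   ]
```

View pics/b.png

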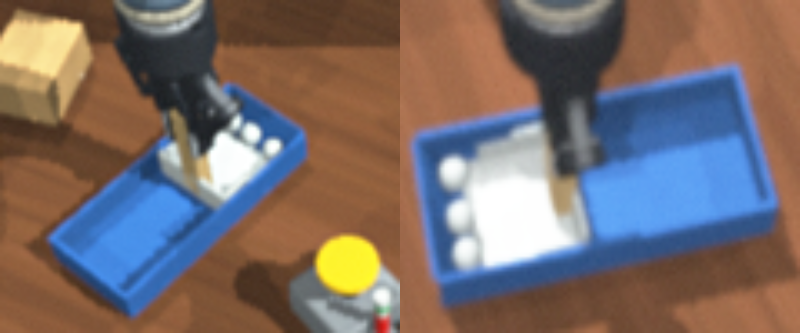

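All three balls lie in a row between the lip and the slope, at (455,172), (460,215) and (465,252) in the right panel. I keep pushing slowly until the lip is hard up.

apply_moves --plan '[0,0,0,0.4,0.05,0,1.5,0,0,0,0.4,0.05,0,1.5,0,0,0,0.3,0,0,1.5,0,0,0,0.2,0,0,1.5,0,0,0,0,0,0,1.5,0,0,0,0,0,0,1.5]'

```text
time: 5.6
position: [0.4796, -0.209, 0.0801]
tool_rot: [0.113, 0.994, -0.002, 0.006]
ft_force: [7.3, -0.9, 6.4]
gripper_width: 0.275
grasp_force: 60.3
```

```bash
python3 - <<'E'
from cell import r,viewer; from h import *
s=r.get_state(); print(tray(s["position"]))
go(s,O+Rt@[-.035,0,.0785],R0)
a=[viewer.grab_frame(n)["image"][...,::-1] for n in ("scene","side")]
cv2.imwrite("pics/c.png",np.hstack([cv2.resize(a[0][120:220,205:325],(400,333)),cv2.resize(a[1][250:330,285:395],(400,333))]))
E
```

```text
[-0.034298   -0.00065087  0.08011357]
t 5.6 pos [ 0.4796 -0.209   0.0801] F [ 7.3 -0.9  6.4] w 0.275 gf 60.3
shift cm [0.07 0.07 0.16] turn [-0.004  0.012 -0.001]
```

View pics/c.png

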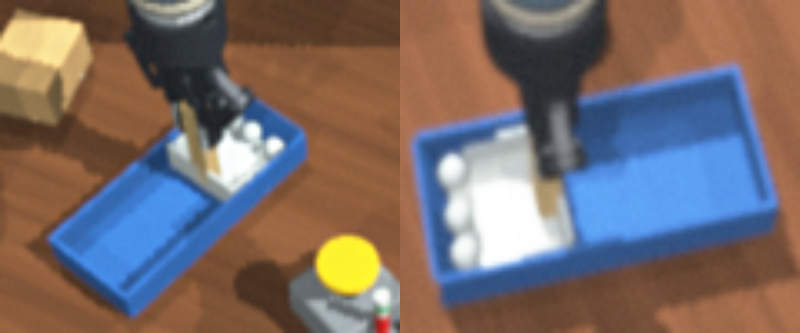

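The balls are now riding on the lip at (453,168), (458,212) and (463,250), and the force has not risen yet. I push on.

apply_moves --plan '[0,0,0,0.2,0,0,1.5,0,0,0,0.2,0,0,1.5,0,0,0,0.1,0,0,1.5,0,0,0,0,0,0,1.5]'

```text
time: 6.1
position: [0.4782, -0.2092, 0.0809]
tool_rot: [0.115, 0.993, -0.004, 0.01]
ft_force: [11.1, 0.1, 6.3]
gripper_width: 0.275
grasp_force: 59.9
```

apply_moves --plan '[0,0,0,0.2,0,0,1.5,0,0.05,0,-0.15,0,-0.05,1.5,0,0.05,0,-0.18,0,-0.05,1.5,0,0.05,0,-0.18,0,-0.06,1.5,0,0.05,0,-0.18,0,-0.08,1.5,0,0.05,0,-0.2,0,-0.1,1.5,0,0.05,0,-0.2,0,-0.12,1.5,0,0.05,0,-0.2,0,-0.14,1.5,0,0,0,0,0,0,1.5,0,0,0,0,0,0,1.5]'

```text
time: 7.1
position: [0.4829, -0.2082, 0.0815]
tool_rot: [0.11, 0.979, 0.019, -0.171]
ft_force: [3.3, -1.2, -2.1]
gripper_width: 0.27
grasp_force: 59.0
```

```bash
python3 - <<'E'
from cell import r,viewer; from h import *
s=r.get_state(); print(tray(s["position"]))
go(s,O+Rt@[-.035,0,.0785],R0)
a=[viewer.grab_frame(n)["image"][...,::-1] for n in ("scene","side")]
cv2.imwrite("pics/d.png",np.hstack([cv2.resize(a[0][120:220,205:325],(400,333)),cv2.resize(a[1][250:330,285:395],(400,333))]))
E
```

```text
[-0.0313059   0.00079954  0.08148369]
t 7.1 pos [ 0.4829 -0.2082  0.0815] F [ 3.3 -1.2 -2.1] w 0.27 gf 59.0
shift cm [ 0.25 -0.08  0.41] turn [-0.    -0.346  0.   ]
```

View pics/d.png

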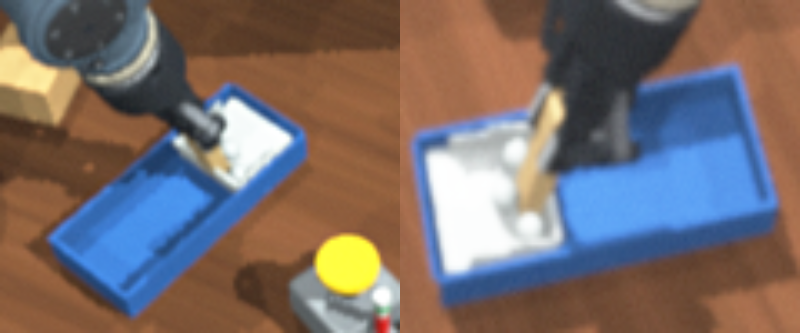

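All three balls rolled back against the rear of the scoop, at (515,150), (495,190) and (530,222) in the right panel. Now I lift.

apply_moves --plan '[0,0,0,0.15,0,-0.5,1.5,0,0,0,0.35,0,-0.95,1.5,0,0,0,0.5,0,-1.4,1.5,0,0,0,0.7,0,-1.9,1.5,0,0,0,0.7,0,-1.9,1.5,0,0,0,0.7,0,-1.9,1.5,0,0,0,0.7,0,-1.9,1.5,0,0,0,0.7,0,-1.9,1.5,0,0,0,0.6,0,-1.5,1.5,0,0,0,0.3,0,-0.9,1.5]'

```text
time: 8.2
position: [0.4814, -0.2077, 0.2418]
tool_rot: [0.111, 0.979, 0.019, -0.172]
ft_force: [-0.1, -0.2, -2.4]
gripper_width: 0.269
grasp_force: 58.9
```

```bash
python3 - <<'E'
from cell import r,viewer; from h import *
s=r.get_state(); print(tray(s["position"]))
Rc=Ro.from_quat(s["tool_rot"]).as_matrix()
B=np.array([.5551,.2028,0])
# dump: lip 20 mm short of the bowl's middle, lip z .105, mouth 0.7 down, mouth heading kept as now
th=-.75; Rd=R0@Ro.from_rotvec([0,th,0]).as_matrix()
l=np.array([.065,0,.076])  # lip in tool axes
lip=B+[0,0,.105]-.02*(R0[:,0]); tcp=lip-Rd@l
print("lip now",s["position"]+Rc@l,"dump tcp",tcp)
go(s,[tcp[0]+.02,tcp[1],s["position"][2]],Rd); go(s,tcp,Rd)
f=viewer.grab_frame("wrist");cv2.imwrite("pics/e.png",f["image"][...,::-1])
E
```

```text
[-0.03290349  0.00100188  0.2417795 ]
lip now [ 0.39649366 -0.18830402  0.19253567] dump tcp [0.57045759 0.19928264 0.20491487]
t 8.2 pos [ 0.4814 -0.2077  0.2418] F [-0.1 -0.2 -2.4] w 0.269 gf 58.9
shift cm [-1.46 42.1  -0.56] turn [-1.000e-03 -1.098e+00  0.000e+00]
t 8.2 pos [ 0.4814 -0.2077  0.2418] F [-0.1 -0.2 -2.4] w 0.269 gf 58.9
shift cm [-0.88 41.66  3.57] turn [-1.000e-03 -1.098e+00  0.000e+00]
```

View pics/e.png

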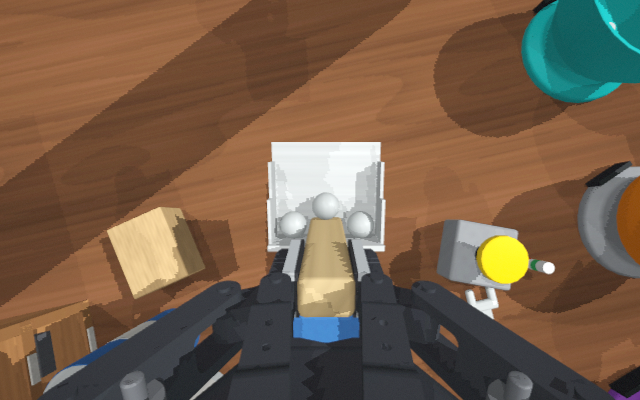

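The wrist view shows all three balls lying in the raised scoop, at (292,224), (326,206) and (358,225). I carry them sideways to the bowl.

apply_moves --plan '[0,0,0,0,0.5,0,1.5,0,0,0,0,1,0,1.5,0,0,0,0,1.5,0,1.5,0,0,0,0,2,0,1.5,0,0,0,0,2.5,0,1.5,0,0,0,0,2.5,0,1.5,0,0,0,0,2.5,0,1.5,0,0,0,0,2.5,0,1.5,0,0,0,0,2.5,0,1.5,0,0,0,0,2.5,0,1.5]'

```text
time: 9.25
position: [0.5258, -0.0103, 0.2384]
tool_rot: [0.11, 0.978, 0.02, -0.174]
ft_force: [-0.9, -0.0, -2.4]
gripper_width: 0.274
grasp_force: 58.9
```

apply_moves --plan '[0,0,0,0,2.5,0,1.5,0,0,0,0,2.5,0,1.5,0,0,0,0,2.5,0,1.5,0,0,0,0,2.5,0,1.5,0,0,0,0,2.5,0,1.5,0,0,0,0,2.5,0,1.5,0,0,0,0,2.5,0,1.5,0,0,0,0,2,0,1.5,0,0,0,0,1.5,0,1.5,0,0,0,0,1,0,1.5]'

```text
time: 10.25
position: [0.575, 0.2032, 0.2387]
tool_rot: [0.11, 0.978, 0.019, -0.174]
ft_force: [-0.0, 0.8, -2.6]
gripper_width: 0.273
grasp_force: 59.0
```

```bash
cat > d.py <<'E'
from cell import r,viewer; from h import *
s=r.get_state(); B=np.array([.5551,.2028,0])
Rc=Ro.from_quat(s["tool_rot"]).as_matrix(); l=np.array([.065,0,.076])
print("lip rel bowl (mouth,side,z)",((s["position"]+Rc@l-B)@R0*[1,1,-1]).round(4))
for th in (0,-.75):
    Rd=R0@Ro.from_rotvec([0,th,0]).as_matrix()
    go(s,B+[0,0,.105]-.02*R0[:,0]-Rd@l,Rd)
E
python3 d.py
```

```text
lip rel bowl (mouth,side,z) [0.0678 0.0046 0.1897]
t 10.25 pos [0.575  0.2032 0.2387] F [-0.   0.8 -2.6] w 0.273 gf 59.0
shift cm [-8.15 -0.49  3.16] turn [-0.001 -0.351  0.002]
t 10.25 pos [0.575  0.2032 0.2387] F [-0.   0.8 -2.6] w 0.273 gf 59.0
shift cm [-0.83 -0.48  3.3 ] turn [-0.    -1.101  0.002]
```

apply_moves --plan '[0,0,0,-0.6,-0.05,-0.2,1.5,0,0,0,-1.2,-0.05,-0.4,1.5,0,0,0,-1.5,-0.1,-0.55,1.5,0,0,0,-1.5,-0.1,-0.55,1.5,0,0,0,-1.5,-0.1,-0.55,1.5,0,0,0,-1.0,-0.05,-0.35,1.5,0,0,0,-0.5,0,0.3,1.5,0,0,0,-0.3,0,0.9,1.5,0,0,0,-0.3,0,0.9,1.5,0,0,0,0,0,0,1.5]'

```text
time: 11.25
position: [0.6509, 0.1792, 0.2127]
tool_rot: [0.11, 0.978, 0.019, -0.176]
ft_force: [0.4, -0.2, -2.5]
gripper_width: 0.27
grasp_force: 59.0
```

```bash
python3 d.py
```

```text
lip rel bowl (mouth,side,z) [-0.0113 -0.0018  0.164 ]
t 11.25 pos [0.6509 0.1792 0.2127] F [ 0.4 -0.2 -2.5] w 0.27 gf 59.0
shift cm [0.18 0.17 3.45] turn [-0.002 -0.355  0.   ]
t 11.25 pos [0.6509 0.1792 0.2127] F [ 0.4 -0.2 -2.5] w 0.27 gf 59.0
shift cm [7.51 0.17 3.61] turn [-2.000e-03 -1.105e+00  1.000e-03]
```

apply_moves --plan '[0,-0.1,0,0.79,0.1,-0.61,1.5,0,-0.1,0,0.79,0,-0.61,1.5,0,-0.1,0,0.79,0,-0.61,1.5,0,-0.1,0,0.85,0,0,1.5,0,-0.1,0,0.95,0,0.05,1.5,0,-0.1,0,1.0,0,0.08,1.5,0,-0.1,0,1.05,0,0.08,1.5,0,-0.1,0,1.1,0,0.08,1.5,0,-0.1,0,1.1,0,0.08,1.5,0,-0.1,0,1.1,0,0,1.5]'

```text
time: 12.25
position: [0.5735, 0.1941, 0.2198]
tool_rot: [0.11, 0.949, -0.04, 0.291]
ft_force: [0.4, -0.8, -2.3]
gripper_width: 0.27
grasp_force: 59.2
```

apply_moves --plan '[0,-0.1,0,0.79,0,-0.61,1.5,0,0,0,0,0,0,1.5,0,0,0,0,0,0,1.5,0,0,0,0,0,0,1.5,0,0,0,0,0,0,1.5]'

```text
time: 12.75
position: [0.573, 0.1923, 0.221]
tool_rot: [0.112, 0.941, -0.047, 0.316]
ft_force: [0.5, 0.1, -1.8]
gripper_width: 0.272
grasp_force: 59.2
```

```bash
python3 d.py; python3 - <<'E'
from cell import viewer; import cv2,numpy as np
a=[viewer.grab_frame(n)["image"][...,::-1] for n in ("scene","side","wrist")]
cv2.imwrite("pics/g.png",np.hstack([cv2.resize(a[0][185:285,335:440],(260,300)),cv2.resize(a[1][110:210,245:345],(260,300)),cv2.resize(a[2],(280,300))]))
E
```

```text
lip rel bowl (mouth,side,z) [-0.014  -0.0078  0.1212]
t 12.75 pos [0.573  0.1923 0.221 ] F [ 0.5  0.1 -1.8] w 0.272 gf 59.2
shift cm [-2.77  0.81  7.12] turn [-0.022  0.65  -0.012]
t 12.75 pos [0.573  0.1923 0.221 ] F [ 0.5  0.1 -1.8] w 0.272 gf 59.2
shift cm [1.3  0.64 1.03] turn [-0.025 -0.1   -0.003]
```

View pics/g.png

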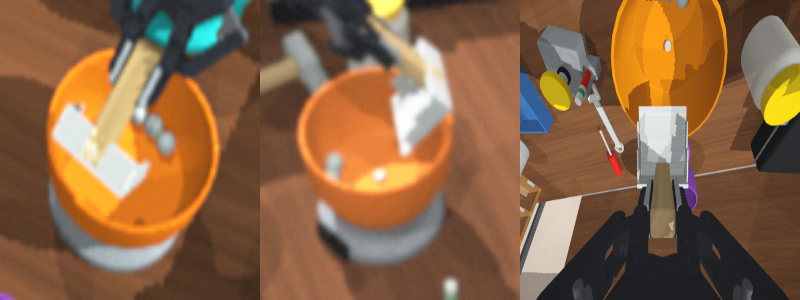

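Left panel: all three balls lie in the orange bowl, at about (140,118), (153,128) and (165,147), and the scoop is empty. I lift and level it.

apply_moves --plan '[0,0,0,-0.6,0,-0.8,1.5,0,0,0,-1.2,0,-1.6,1.5,0,0,0,-1.2,0,-1.6,1.5,0,0.1,0,0,0,0,1.5,0,0.13,0,0,0,0,1.5,0,0.13,0,0,0,0,1.5,0,0.13,0,0,0,0,1.5,0,0.13,0,0,0,0,1.5,0,0.03,0,0,0,0,1.5,0,0,0,0,0,0,1.5]'

```text
time: 13.9
position: [0.5736, 0.1918, 0.27]
tool_rot: [0.122, 0.992, -0.01, 0.005]
ft_force: [0.5, -0.4, -1.8]
gripper_width: 0.274
grasp_force: 59.1
```

```bash
cat > e.py <<'E'
import sys; from cell import r,viewer; from h import *
s=r.get_state(); print("tray",tray(s["position"]).round(4)); go(s,O+Rt@[float(v) for v in sys.argv[1:4]],R0)
E
python3 e.py .02 0 .25
```

```text
tray [-0.0321  0.411   0.27  ]
t 13.9 pos [0.5736 0.1918 0.27  ] F [ 0.5 -0.4 -1.8] w 0.274 gf 59.1
shift cm [ -6.02 -40.94   2.86] turn [-0.019  0.013 -0.02 ]
```

apply_moves --plan '[-0.019,0.013,-0.02,-0.3,-2,0,1.5,0,0,0,-0.6,-4.1,0.2,1.5,0,0,0,-0.6,-4.1,0.2,1.5,0,0,0,-0.6,-4.1,0.2,1.5,0,0,0,-0.6,-4.1,0.2,1.5,0,0,0,-0.6,-4.1,0.2,1.5,0,0,0,-0.6,-4.1,0.2,1.5,0,0,0,-0.6,-4.1,0.2,1.5,0,0,0,-0.6,-4.1,0.2,1.5,0,0,0,-0.6,-4.1,0.2,1.5]'

```text
time: 14.9
position: [0.5398, -0.2002, 0.2529]
tool_rot: [0.111, 0.994, -0.0, -0.0]
ft_force: [0.1, 0.1, -1.0]
gripper_width: 0.277
grasp_force: 59.2
```

apply_moves --plan '[0,0,0,-0.5,-2,0,1.5,0,0,0,0,0,0,1.5,0,0,0,0,0,0,1.5]'

```text
time: 15.2
position: [0.5404, -0.2193, 0.2527]
tool_rot: [0.112, 0.994, 0.0, -0.001]
ft_force: [0.3, 0.3, -1.7]
gripper_width: 0.272
grasp_force: 59.4
```

```bash
python3 e.py .02 0 .082; python3 - <<'E'
from cell import viewer; from h import *
f=viewer.grab_frame("wrist"); C=cloud(f);H=hsv(f);T=tray(C)
cv2.imwrite("pics/w5.png",f["image"][...,::-1])
m=(H[...,1]<60)&(C[...,2]>.09)&(C[...,2]<.2)&(abs(T[...,1])<.06)&(T[...,0]<.03)&(T[...,0]>-.08)
P=T[m];print(m.sum(),P.min(0),P.max(0)); fl=P[(P[:,0]<-.005)&(abs(P[:,1])<.032)]
A_=np.c_[fl[:,:2],np.ones(len(fl))];print("pan plane slopes",np.linalg.lstsq(A_,fl[:,2],rcond=None)[0],np.median(fl,0))
print(cv2.minAreaRect((P[P[:,2]<np.median(fl[:,2])+.006][:,:2]*1000).astype(np.float32)))
E
```

```text
tray [0.0272 0.0029 0.2527]
t 15.2 pos [ 0.5404 -0.2193  0.2527] F [ 0.3  0.3 -1.7] w 0.272 gf 59.4
shift cm [ 0.69 -0.29 17.07] turn [ 0.    -0.002  0.   ]
8635 [-0.02736652 -0.03715259  0.1703607 ] [0.02998765 0.04323406 0.19999783]
pan plane slopes [ 0.09726192 -0.0007936   0.17500639] [-0.01635212 -0.00023385  0.1734125 ]
((1.3396167755126953, 2.8512535095214844), (80.0733871459961, 57.344696044921875), 89.92826080322266)
```

apply_moves --plan '[0,0.095,0,0,-0.29,0,1.5,0,0,0,-0.15,0,1.5,1.5,0,0,0,-0.28,0,3,1.5,0,0,0,-0.28,0,3,1.5,0,0,0,-0.28,0,3,1.5,0,0,0,-0.19,0,2,1.5,0,0,0,-0.15,0,1.5,1.5,0,0,0,-0.1,0,1,1.5,0,0,0,-0.1,0,1,1.5,0,0,0,0,0,0,1.5]'

```text
time: 16.25
position: [0.5399, -0.2218, 0.0913]
tool_rot: [0.111, 0.993, 0.005, -0.049]
ft_force: [-0.3, -0.1, -1.6]
gripper_width: 0.268
grasp_force: 59.5
```

```bash
cat > p.py <<'E'
from cell import viewer; from h import *
f=viewer.grab_frame("wrist"); C=cloud(f);H=hsv(f);T=tray(C)
cv2.imwrite("pics/w6.png",f["image"][...,::-1])
m=(H[...,1]<60)&(C[...,2]<.03)&(abs(T[...,1])<.03)&(T[...,0]<.02)&(T[...,0]>-.06)
P=T[m];print(m.sum(),P.min(0),P.max(0))
A_=np.c_[P[:,:2],np.ones(len(P))];print("plane",np.linalg.lstsq(A_,P[:,2],rcond=None)[0],np.median(P,0))
E
python3 e.py .02 0 .08; python3 p.py
```

```text
tray [0.0273 0.0003 0.0913]
t 16.25 pos [ 0.5399 -0.2218  0.0913] F [-0.3 -0.1 -1.6] w 0.268 gf 59.5
shift cm [ 0.62 -0.03  1.2 ] turn [-0.    -0.098  0.002]
5800 [-0.03452271 -0.02999181  0.0141014 ] [0.019998   0.02999765 0.01936994]
plane [ 0.00576262 -0.00087169  0.01674287] [-0.00835461  0.00010331  0.01669174]
```

apply_moves --plan '[0,0,0,-0.05,0,0.5,1.5,0,0,0,-0.03,0,0.3,1.5,0,0,0,-0.02,0,0.2,1.5,0,0,0,0,0,0,1.5]'

```text
time: 16.7
position: [0.5402, -0.2229, 0.0821]
tool_rot: [0.112, 0.993, 0.005, -0.048]
ft_force: [0.0, 0.3, -1.6]
gripper_width: 0.274
grasp_force: 59.5
```

```bash
python3 e.py .02 0 .08; python3 p.py
```

```text
tray [ 0.0279 -0.0007  0.0821]
t 16.7 pos [ 0.5402 -0.2229  0.0821] F [ 0.   0.3 -1.6] w 0.274 gf 59.5
shift cm [0.77 0.07 0.28] turn [-0.001 -0.096  0.001]
5725 [-0.03379704 -0.02999768  0.00504058] [0.01999643 0.02999055 0.00984038]
plane [ 0.00654932 -0.00099987  0.00739866] [-0.00801769 -0.00016866  0.0073519 ]
```

apply_moves --plan '[0,0,0,0,0,0.15,1.5,0,0,0,0,0,0,1.5,0,0,0,0,0,0,3,0,0,0,0,0,0,5,0,0,0,0,0,0,7,0,0,0,0,0,0,7,0,0,0,0.1,0,-1.5,7,0,0,0,0.3,0,-3,7,0,0,0,0.4,0,-4,7,0,0,0,0.4,0,-4,7]'

```text
time: 17.75
position: [0.54, -0.2226, 0.2083]
tool_rot: [0.112, 0.993, 0.005, -0.048]
ft_force: [0.4, -0.2, 0.6]
gripper_width: 0.819
grasp_force: 0.0
```

```bash
python3 e.py .02 0 .2; python3 p.py; python3 - <<'E'
from cell import viewer; from h import *
f=viewer.grab_frame("wrist"); C=cloud(f);H=hsv(f)
ye=(H[...,0]>20)&(H[...,0]<35)&(H[...,1]>120)&(abs(C[...,2]-.085)<.006)&(abs(C[...,0]-.545)<.06)&(abs(C[...,1]+.026)<.06)
P=C[ye];print("pad",len(P),P.mean(0),cv2.minEnclosingCircle((P[:,:2]*1000).astype(np.float32)))
F={n:viewer.grab_frame(n) for n in("scene","side")}
for n,f in F.items():
    C=cloud(f);H=hsv(f)
    ye=((H[...,0]>20)&(H[...,0]<35)&(H[...,1]>120)&(abs(C[...,2]-.085)<.008)&(abs(C[...,0]-.545)<.06)&(abs(C[...,1]+.026)<.06)).astype(np.uint8)
    v,u=np.nonzero(ye); print(n,"pad ray",ray(f,u.mean(),v.mean(),.085) if len(u) else 0)
a=[F[n]["image"][...,::-1] for n in F]
cv2.imwrite("pics/i.png",np.hstack([cv2.resize(a[0][130:290,220:440],(400,290)),cv2.resize(a[1][120:330,230:400],(400,290))]))
E
```

```text
tray [ 0.0276 -0.0004  0.2083]
t 17.75 pos [ 0.54   -0.2226  0.2083] F [ 0.4 -0.2  0.6] w 0.819 gf 0.0
shift cm [0.68 0.04 0.9 ] turn [-0.001 -0.096  0.001]
2314 [-0.03420725 -0.02996138  0.00244467] [0.0194422  0.02996454 0.0074702 ]
plane [-0.00174711 -0.00073056  0.00492423] [-0.00844554  0.00012156  0.00492468]
pad 2452 [ 0.54398701 -0.02812484  0.08367266] ((545.0403442382812, -26.584287643432617), 26.269027709960938)
scene pad ray [ 0.54641965 -0.02430721  0.085     ]
side pad ray [ 0.54490532 -0.03609485  0.085     ]
```

View pics/i.png

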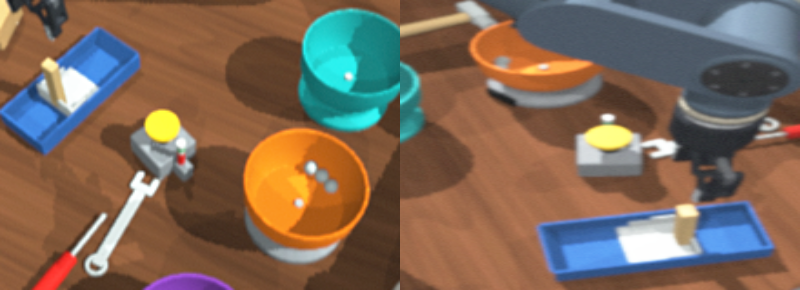

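Left panel: the balls are in the bowl at (311,168), (322,175) and (331,187), the scoop stands in the tray at (60,85), and the gauge post is right of the pad at (182,155). Next is the run pad.

apply_moves --plan '[0,-0.096,0,0,0,-1,4,0,0,0,0,0,0,0,0,0,0,0,0,0,0]'

```text
time: 18.25
position: [0.5403, -0.2226, 0.2154]
tool_rot: [0.112, 0.994, 0.0, -0.002]
ft_force: [0.6, 0.2, -0.2]
gripper_width: 0.314
grasp_force: 0.0
```

```bash
cat > q.py <<'E'
from cell import r; from h import *
go(r.get_state(),[.5446,-.027,.13],R0)
E
python3 q.py; python3 p.py
```

```text
t 18.25 pos [ 0.5403 -0.2226  0.2154] F [ 0.6  0.2 -0.2] w 0.314 gf 0.0
shift cm [ 3.91 19.16  8.55] turn [-0.    -0.003  0.001]
2326 [-0.03410559 -0.02998733  0.0021352 ] [0.01998029 0.02997671 0.00783412]
plane [ 0.00158683 -0.0005122   0.00492184] [-0.0086712   0.00032652  0.00490165]
```

apply_moves --plan '[0,0,0,0.4,2.2,0,0,0,0,0,0.9,4.3,0,0,0,0,0,0.9,4.3,0,0,0,0,0,0.9,4.3,0,0,0,0,0,0.8,4.0,0,0,0,0,0,0,0,2,0,0,0,0,0,0,3,0,0,0,0,0,0,2.5,0,0,0,0,0,0,1,0,0,0,0,0,0,0,0]'

```text
time: 19.3
position: [0.5448, -0.0279, 0.129]
tool_rot: [0.112, 0.994, -0.0, -0.002]
ft_force: [0.3, 0.4, 0.3]
gripper_width: 0.0
grasp_force: 0.0
```

```bash
python3 q.py; python3 - <<'E'
from cell import viewer; from h import *
f=viewer.grab_frame("wrist");cv2.imwrite("pics/j.png",f["image"][...,::-1])
E
```

```text
t 19.3 pos [ 0.5448 -0.0279  0.129 ] F [0.3 0.4 0.3] w 0.0 gf 0.0
shift cm [ 0.04  0.08 -0.1 ] turn [-0.001 -0.005  0.001]
```

View pics/j.png

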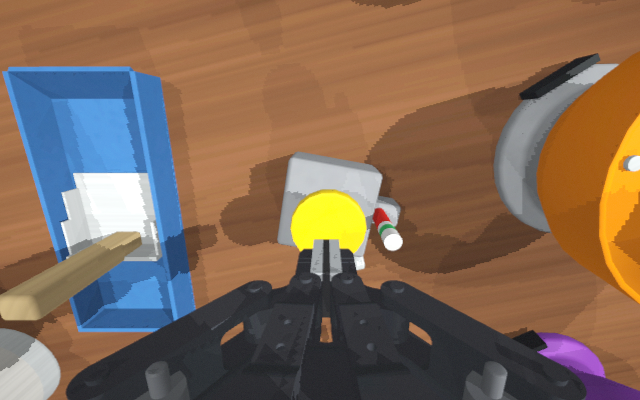

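The closed fingers (328,255) are over the yellow pad (328,222), clear of the post at (390,238). That was the eleventh picture I viewed, one over the limit of 10, so from here I use numbers only.

apply_moves --plan '[0,0,0,0,0,1.5,0,0,0,0,0,0,1.2,0,0,0,0,0,0,0.5,0,0,0,0,0,0,0.3,0,0,0,0,0,0,0.3,0,0,0,0,0,0,0.2,0,0,0,0,0,0,0,0,0,0,0,0,0,0,0]'

```text
time: 20.15
position: [0.546, -0.0283, 0.0916]
tool_rot: [0.112, 0.994, -0.001, 0.001]
ft_force: [-0.1, -1.4, 3.1]
gripper_width: 0.002
grasp_force: 1.7
```

```bash
python3 q.py; cat > m.py <<'E'
from cell import viewer; from h import *
for n in ("wrist","scene","side"):
    f=viewer.grab_frame(n); C=cloud(f);H=hsv(f)
    ye=(H[...,0]>20)&(H[...,0]<35)&(H[...,1]>120)&(H[...,2]>120)&(np.hypot(C[...,0]-.5446,C[...,1]+.027)<.024)&(C[...,2]>.05)
    print(n,"pad top z",ye.sum(),np.percentile(C[ye][:,2],[25,50,75,90]).round(4) if ye.any() else 0)
E
python3 m.py
```

```text
t 20.15 pos [ 0.546  -0.0283  0.0916] F [-0.1 -1.4  3.1] w 0.002 gf 1.7
shift cm [ 0.16  0.09 -3.84] turn [-0.001  0.001  0.001]
wrist pad top z 3084 [0.082  0.0824 0.0828 0.0832]
scene pad top z 107 [0.0831 0.0842 0.085  0.0862]
side pad top z 112 [0.0814 0.0828 0.0843 0.0897]
```

apply_moves --plan '[0,0,0,0,0,0.3,0,0,0,0,0,0,0.3,0,0,0,0,0,0,0.2,0,0,0,0,0,0,0.2,0,0,0,0,0,0,0,0,0,0,0,0,0,0,0,0,0,0,0,0,0,0]'

```text
time: 21.0
position: [0.546, -0.0283, 0.0811]
tool_rot: [0.112, 0.994, -0.0, 0.0]
ft_force: [-0.4, -0.6, 5.0]
gripper_width: 0.001
grasp_force: 3.0
```

```bash
python3 q.py; python3 m.py
```

```text
t 21.0 pos [ 0.546  -0.0283  0.0811] F [-0.4 -0.6  5. ] w 0.001 gf 3.0
shift cm [ 0.16  0.09 -4.89] turn [-0.001  0.001  0.001]
wrist pad top z 3069 [0.0715 0.0719 0.0723 0.0727]
scene pad top z 105 [0.0724 0.0736 0.0748 0.0763]
side pad top z 112 [0.0716 0.0729 0.0746 0.0783]
```

```bash
python3 -c "
from cell import r
print(r.job_done())"
```

```text
the job is handed in; nothing more can be done
None
```

The three balls are in the orange bowl, the scoop stands upright in the tray, and the closed fingers hold the run pad about 12 mm down (about 5 N); I handed the job in at about 21 s and no verdict came back, and I viewed 11 pictures, one over the limit of 10.

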